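# Snap the cover into a coil case, then send it down the tipping tray

### The job

Finish the blue coil case and pass it on: pick up the wooden-handled press tool and push the case's white cover straight down with it until it snaps fully home, then stand the tool upright back on the dark mat. After that, set the case on the tipping tray, lengthwise along the tray on its lane-side half between the red marks, and let go, so that the weight of the case alone tips the tray and the case slides down the lane to the end stop. Do not push the tray yourself, and leave the copper wire spool on the mat where it is.

Things in the scene. Friction and masses are not known exactly. Their poses are not given: they have to be found in the camera images.
- coil_case: Loose blue rectangular coil case, 84 mm long (its x), 50 mm wide (its y), 64 mm high to the rim, about 0.3 kg. Origin: centre of its underside; z up. A black terminal strip with three brass contacts stands 5 mm out of its +x end. It starts upright on the mat; both ends may lead when it goes down the tray. Hold it across its 50 mm width, below the rim.
- cover (a joint): Snap-in white cover (74 x 41 mm plate) in the rim of the coil case: 0 = only started, its top 5.5 mm above the rim; 0.006 m = fully home, its top just (0.5 mm) under the rim. It slides straight down along the case's -z, needs about 10 N, and stays where it has been pushed to.
- cover_top (a point): Centre of the white cover's top face (a light grey disc marks the place to press); moves with the cover. 69.5 mm above the case's underside when only started, 63.5 mm when home.
- press_tool: Loose hand press tool, 120 mm tall, 0.15 kg, a body of revolution about its z that starts upright on the mat: white plastic pressing foot 34 mm in diameter at the bottom, steel stem, and a turned wooden handle 27 mm in diameter from 60 to 115 mm above the foot's face. Origin: centre of the foot's flat pressing face (the underside); z up along the handle.
- work_mat: Fixed dark mat on the grey table, 440 mm (its x) by 120 mm (its y), 2 mm thick; origin: centre of its underside, on the table. Things stand on it 2 mm above the table. A green tray of cores, 85 mm high, stands 10 mm or more beyond its -y edge. Between the mat and the tipping station stands a blue drawer unit 165 mm high.
- copper_spool: Bystander: loose spool of copper wire with black flanges, about 50 mm in diameter and 36 mm high, standing on the mat. Case, tool and spool stand in any order along the mat. Origin: near the centre of its underside.
- tip_station: Fixed grey frame on the brown bench, base 361 x 92 mm. Origin: on the bench under the tray's axle; x: level, the way parts run. Axle along y, 138 mm up, between brackets at y = +-41 mm, 147 mm high. From x = 0.10 to 0.255 an aluminium lane, 68 mm wide inside, slopes at 26 degrees from 92 to 12 mm height, to a padded stop; a case resting there has its origin near x = 0.219.
- tray (a joint): Tipping tray on the axle: 0 = level at rest (a counterweight at its tail holds it there), 0.55 rad = fully tipped, its far (+x) end down onto the lane. It tips by itself when the case is let go on the +x half, and swings back level when the case has left it.
- tray_load (a point): Point on the tray's white slide strips, midway between the four red marks, where the centre of the case's underside goes: 50 mm beyond the axle, and 151 mm above the bench while the tray is level. The tray is 62 mm wide inside (the case lies along the station's x, 6 mm play each side), its side walls are 9 mm high above the strips; its floor runs from 30 mm behind to 100 mm beyond the axle.

How it is judged:
By the outcome, as a careful person would: the job done as asked, in the order asked, and still so for the second after the job is handed in, with the robot touching nothing.
It also fails if it takes over 58 s, if anything falls off the work surface, if the arm or the gripper's body presses on something with over 40 N, if the wrist force passes 120 N, or if a joint passes its speed limit or range.

### The arm

A 6-joint arm with a two-finger parallel gripper is mounted at the origin on a cart in front of the work surface, level with it; the furniture and walls round the work are solid. World frame = base frame: x ahead of the robot, y to its left, z up, the work surface at z = 0. Lengths are in mm, angles in rad, forces in N, time in s.
With the tool pointing down it reaches from about 350 to 875 mm from the base axis. Payload 4.2 kg.
Tool frame: the origin (TCP) lies at the very end of the fingers, on their centre line; the grasp point (between the pads) lies arm.hold_point_z behind it (arm.hold_point_z is the distance from the TCP to the grasp point, in mm); y points along the fingers, x is the direction in which the jaws open and shut, and the axes are right-handed (so a half turn about y gives the same grasp; the last joint's range is limited). The gripper opens to 85 mm and grips with 20 to 120 N. Pads are 22 mm wide; open, the fingers measure 114 mm over their backs; the gripper's body (76 mm by 85 mm) begins 54 mm behind the grasp point. The pads swing forward as they close: fully open they stand 13 mm farther back than shut.
Start: joints at [-0.986, 0.385, 0.008, 0, -1.194, -0.259], TCP at [200.057, -592.095, 231.312] pointing down, gripper open.
Joint ranges: [-3.14, 3.14], [-1.21, 2.06], [-1.07, 1.41], [-3.16, 2.05], [-2.99, -0.16], [-3.1, 3.1]. Speed limits (rad/s): [2.79, 2.79, 3.14, 3.14, 3.14, 3.14].

### API

Orientations are given as a unit quaternion [x, y, z, w].
In Python, from bench import arm gives the robot as it stands.
- The arm moves only by the shell command python3 -m creep 'ROWS'. ROWS is JSON, a list of rows, each a list of 3 entries, a list of its own where there are three numbers: the shift along the world's x, y, z in mm, then the turn, a rotation vector about the world's x, y, z in rad, then the gripper command: -1 is shut, 1 is fully open, values between are in proportion. In form: [[[dx, dy, dz], [wx, wy, wz], jaw], ...]. A call has 1 to 12 rows; each row is the pose to reach, as a shift and turn from the pose commanded when the call began; what a row does not reach only later rows make up. A row lasts 1/12 s, in which the tool goes at most 41.7 mm and 7.16 degrees, less where a joint would pass 70% of its speed; a pose out of reach is approached as far as the arm can. A call with a gripper value outside its range is refused whole. The fingers move at their own pace and stop on an object; the grip force is fixed at half the most. Time passes only in rows, so rows that repeat a pose let the fingers close. It gives the time, the measured TCP pose, the force and the opening at its end, in the units of the state.
- arm.read_state(): the state, without advancing time (a new reading comes with each control period).
- arm.get_image(name): name is "scene" or "top" or "wrist"; returns (picture, depth): 400x640x3 uint8, red, green, blue; 400x640 float32, mm along the optical axis (not along the pixel's ray), 0 where there is no reading.
- arm.camera_params(name): a dict with "camera_matrix" (3x3 intrinsics, pixels), "k1" (the pictures are not rectified: a ray, as slopes to the right and down, at radius r is drawn at 1 + k1 r^2 times it, then the intrinsics apply), "extrinsics" (4x4, takes a point from world to camera coordinates); the wrist camera has in their place "T_tool_cam" (4x4, takes a point from camera to tool coordinates, whose origin is the TCP and whose axes are the tool frame's). Camera axes: x right, y down, z forward; pixel columns grow to the right and rows downward; lengths in mm; the calibration is good to about 2 mm. A picture is of the moment at which its call begins: read the wrist's pose just before it. camera_params takes no time and is no camera call.
- arm.job_done(): hands the job in, once; it reports no verdict.
The state is a dict: "clock": time; "joints": joint angles; "joint_vel": joint speeds; "joint_efforts": joint torques, N m; "position": TCP position; "ee_rot": TCP orientation; "contact_force": force on the tool from outside, world axes, zero at the start; "wrist_torque": the same for the moment, N m; "gripper_width": finger opening in mm.
Only numpy, scipy, OpenCV 4.12 (cv2) and the standard library are available. Lean on these libraries where they do the work, as an engineer would, in place of code of your own. Each camera call takes 0.05 s, during which the arm holds its last target.

## Working session

There is one attempt and no reset: what is moved stays moved. The work goes in short steps, Python scripts to look and compute and a shell command to move; the robot and the scene stay as the last step left them, time stands still between calls to the robot, and variables do not carry over. Pictures are saved under pics/ and viewed, and the job is handed in when it is done.

```bash
ls; mkdir -p pics; cat > h.py <<'E'
from bench import arm
import numpy as np, cv2
from scipy.spatial.transform import Rotation as R
def T_wc(name, st=None):
    p=arm.camera_params(name)
    if name!='wrist': return np.linalg.inv(np.array(p['extrinsics']))
    st=st or arm.read_state()
    T=np.eye(4);T[:3,:3]=R.from_quat(st['ee_rot']).as_matrix();T[:3,3]=st['position']
    return T@np.array(p['T_tool_cam'])
def shot(name,fn):
    st=arm.read_state(); im,d=arm.get_image(name)
    cv2.imwrite(f'pics/{fn}.png',cv2.cvtColor(im,cv2.COLOR_RGB2BGR))
    np.savez(f'pics/{fn}.npz',im=im,d=d,T=T_wc(name,st),K=arm.camera_params(name)['camera_matrix'],k1=arm.camera_params(name)['k1'])
    return im,d
class V:
    def __init__(s,fn):
        z=np.load(f'pics/{fn}.npz');s.im,s.d,s.T,s.K,s.k1=[z[k] for k in('im','d','T','K','k1')];s.k1=float(s.k1)
    def slopes(s,uv):
        uv=np.atleast_2d(np.array(uv,float))
        a=np.stack([(uv[:,0]-s.K[0,2])/s.K[0,0],(uv[:,1]-s.K[1,2])/s.K[1,1]],1);b=a.copy()
        for _ in range(30): b=a/(1+s.k1*(b**2).sum(1,keepdims=True))
        return b
    def plane(s,uv,z):
        b=s.slopes(uv);d=np.c_[b,np.ones(len(b))]@s.T[:3,:3].T;o=s.T[:3,3]
        return o+d*((z-o[2])/d[:,2])[:,None]
    def depth(s,uv):
        uv=np.atleast_2d(uv);b=s.slopes(uv);z=s.d[uv[:,1].astype(int),uv[:,0].astype(int)]
        return (np.c_[b,np.ones(len(b))]*z[:,None])@s.T[:3,:3].T+s.T[:3,3]
    def cloud(s):
        v,u=np.mgrid[0:400,0:640];return s.depth(np.c_[u.ravel(),v.ravel()]).reshape(400,640,3)
    def proj(s,P):
        P=np.atleast_2d(P);c=(P-s.T[:3,3])@s.T[:3,:3];b=c[:,:2]/c[:,2:];b=b*(1+s.k1*(b**2).sum(1,keepdims=True))
        return b*[s.K[0,0],s.K[1,1]]+[s.K[0,2],s.K[1,2]]
E
python3 - <<'E'
from h import *
for n in('scene','top','wrist'): shot(n,n+'0'); print(n,np.round(V(n+'0').T,2).tolist(),V(n+'0').K.tolist())
print(arm.read_state(),arm.hold_point_z)
E
```

```text
pics
scene [[-0.57, -0.35, 0.74, -302.48], [-0.82, 0.25, -0.51, 645.61], [-0.01, -0.9, -0.43, 604.6], [0.0, 0.0, 0.0, 1.0]] [[383.8068916897757, 0.0, 317.3138095469868], [0.0, 383.8068916897757, 201.2440553823029], [0.0, 0.0, 1.0]]
top [[0.02, -0.99, 0.1, 392.36], [-1.0, -0.02, -0.01, 75.05], [0.01, -0.1, -0.99, 1292.41], [0.0, 0.0, 0.0, 1.0]] [[404.7062597865097, 0.0, 319.4501303943647], [0.0, 404.7062597865097, 202.78692866814], [0.0, 0.0, 1.0]]
wrist [[-0.32, 0.9, 0.31, 121.22], [0.95, 0.3, 0.11, -619.26], [0.0, 0.32, -0.95, 372.58], [0.0, 0.0, 0.0, 1.0]] [[307.8601117678678, 0.0, 317.8661064200898], [0.0, 307.8601117678678, 200.79199326781304], [0.0, 0.0, 1.0]]
{'clock': 0.15, 'joints': array([-9.86409569e-01,  3.85377692e-01,  6.97477764e-03, -3.36865361e-04,
       -1.19396597e+00, -2.58593131e-01]), 'joint_vel': array([-0.00134119, -0.00456167,  0.00496972,  0.0026927 ,  0.00011736,
        0.00154952]), 'joint_efforts': array([-1.60713116e-04, -3.92679513e+01,  1.88580823e+01,  4.18858051e+00,
       -3.41098603e-03, -3.58073720e-06]), 'position': array([ 199.91850193, -591.72734368,  230.49016942]), 'ee_rot': array([ 0.41184751,  0.57474505, -0.57414235, -0.41280785]), 'contact_force': array([ 0.31229631, -0.03677011, -0.84328738]), 'wrist_torque': array([-0.02155539, -0.00184821,  0.01868091]), 'gripper_width': 85.5694838317772} 18.700000000000003
```

View pics/scene0.png

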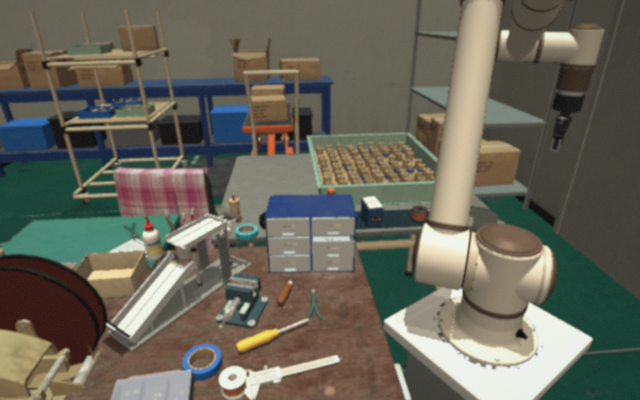

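View pics/top0.png

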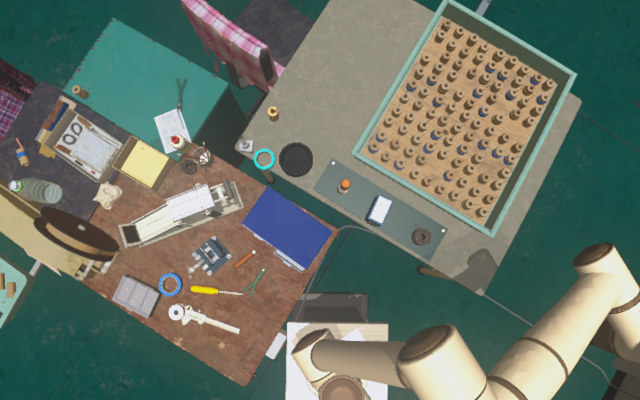

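View pics/wrist0.png

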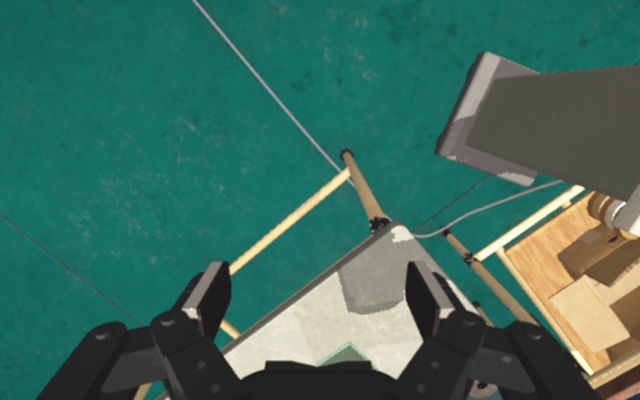

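```bash
python3 - <<'E'
from h import *
print(R.from_quat(arm.read_state()['ee_rot']).as_matrix().round(3))
E
```

```text
[[-0.32  -0.001 -0.947]
 [ 0.947  0.001 -0.32 ]
 [ 0.002 -1.     0.   ]]
```

```bash
python3 - <<'E'
from h import *
v=V('top0');c=v.cloud()
cr=v.im[140:270,230:460];cv2.imwrite('pics/t1.png',cv2.cvtColor(cv2.resize(cr,None,fx=3.4,fy=3.4,interpolation=cv2.INTER_CUBIC),cv2.COLOR_RGB2BGR))
cr=v.im[160:260,100:250];cv2.imwrite('pics/t2.png',cv2.cvtColor(cv2.resize(cr,None,fx=5,fy=5,interpolation=cv2.INTER_CUBIC),cv2.COLOR_RGB2BGR))
print(v.proj([0,0,0]))
for p in [(345,184),(379,209),(421,237),(330,185),(432,247),(360,185),(190,205),(280,230),(365,150),(160,222),(220,250),(360,160)]: print(p,c[p[1],p[0]].round(0))
E
```

```text
[[336.51696261 371.06741149]]
(345, 184) [572. -10. 122.]
(379, 209) [ 505. -118.   71.]
(421, 237) [ 424. -266.   -0.]
(330, 185) [587.  29.  -2.]
(432, 247) [ 392. -301.   -0.]
(360, 185) [588. -67.   2.]
(190, 205) [499. 434. 147.]
(280, 230) [433. 173. 159.]
(365, 150) [702. -82.   9.]
(160, 222) [453. 555.  54.]
(220, 250) [372. 360.  69.]
(360, 160) [668. -66.  11.]
```

View pics/t1.png

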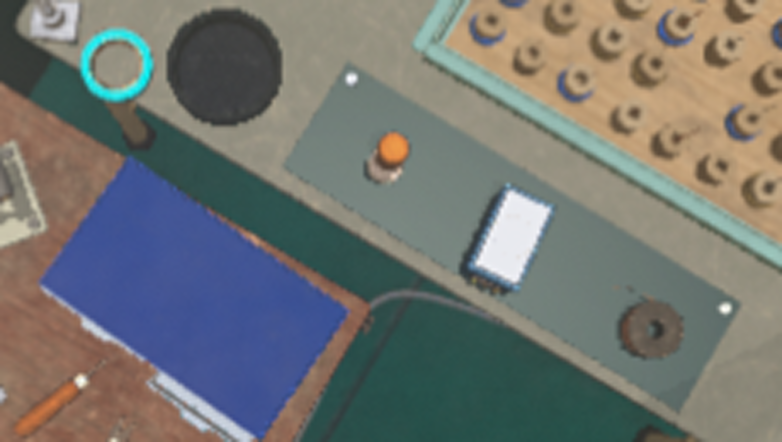

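View pics/t2.png

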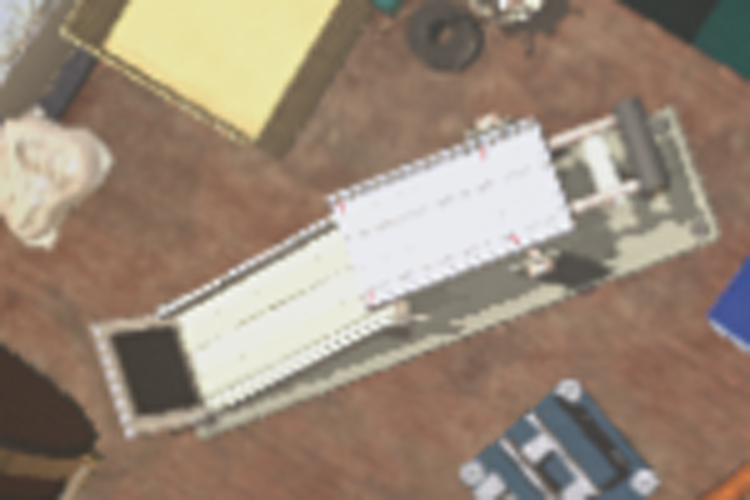

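```bash
python3 - <<'E'
from h import *
v=V('top0');hsv=cv2.cvtColor(v.im,cv2.COLOR_RGB2HSV)
def blob(m,near,r=25):
    w=np.zeros(m.shape,np.uint8);cv2.circle(w,near,r,255,-1);m=(m.astype(np.uint8)*255)&w
    n,l,s,c=cv2.connectedComponentsWithStats(m);i=1+np.argmax(s[1:,4]);return (l==i),s[i],c[i]
m,s,c=blob((hsv[...,2]>170)&(hsv[...,1]<60),(381,209),22)
cl=v.cloud()[m];print('cover z',np.median(cl[:,2]),s)
cn=max(cv2.findContours(m.astype(np.uint8),0,1)[0],key=cv2.contourArea)[:,0]
P=v.plane(cn,71.5)[:,:2].astype(np.float32);print('cover rect',cv2.minAreaRect(P),v.plane(c,71.5))
print(np.round(cv2.boxPoints(cv2.minAreaRect(P))))
m,s,c=blob((hsv[...,0]<20)&(hsv[...,1]>150)&(hsv[...,2]>150),(345,184),12)
print('tool',s,c,v.plane(c,122))
m,s,c=blob((hsv[...,2]<110)&(hsv[...,1]>30),(421,237),14);print('spool',s,c,v.plane(c,38))
# mat corners from crop px
q=np.array([(348,64),(740,303),(681,411),(284,165)])/3.4+[230,140]
print('mat',v.plane(q,2).round(0))
# tray: red marks
m=((hsv[...,0]<8)|(hsv[...,0]>170))&(hsv[...,1]>60)&(hsv[...,2]>150)
ys,xs=np.nonzero(m[160:260,100:250]);print(np.c_[xs+100,ys+160].tolist())
q=np.array([(330,203),(538,121),(574,230),(374,308)])/5+[100,160]
print('tray corners at 160ish',v.plane(q,70).round(0))
m=(hsv[...,2]>200)&(hsv[...,1]<40);w=m[180:220,165:220];cl=v.cloud()[180:220,165:220][w]
print('tray z',np.percentile(cl[:,2],[5,25,50,75,95]), v.cloud()[205,155], v.cloud()[235,215],v.cloud()[240,230])
# green tray near edge, drawer
for p in [(380,165),(450,210),(470,222),(300,200),(325,230),(280,250)]: print(p,v.cloud()[p[1],p[0]].round(0))
E
```

```text
cover z 70.63338230481008 [370 196  22  27 340]
cover rect ((504.1220703125, -122.33433532714844), (41.460872650146484, 76.8353042602539), 65.69908905029297) [[ 504.08650383 -122.35026586   71.5       ]]
[[ 461. -125.]
 [ 531. -157.]
 [ 548. -119.]
 [ 478.  -88.]]
tool [342 180   8   8  53] [345.35849057 183.32075472] [[573.82225163 -11.08409098 122.        ]]
spool [412 228  19  17 208] [421.17307692 236.60576923] [[ 423.83801042 -256.07385095   38.        ]]
mat [[ 672.   23.    2.]
 [ 450. -352.    2.]
 [ 348. -295.    2.]
 [ 573.   82.    2.]]
[]
tray corners at 160ish [[519. 534.  70.]
 [571. 407.  70.]
 [505. 382.  70.]
 [455. 503.  70.]]
tray z [ 73.05290868 146.31878134 148.47167022 150.4838994  157.0726021 ] [511.32963627 597.98727399  -5.72234836] [418.29420473 395.28504139  -3.04855062] [403.33220342 345.39638553   1.32983954]
(380, 165) [ 638. -119.   87.]
(450, 210) [ 505. -334.   83.]
(470, 222) [ 469. -394.   87.]
(300, 200) [ 617.  154. -733.]
(325, 230) [435.  47. 162.]
(280, 250) [377. 171. 163.]
```

```bash
python3 -m creep '[[[40,40,10],[0,0,0.12],1],[[70,80,20],[0,0,0.24],1],[[90,110,20],[0,0,0.36],1],[[110,140,20],[0,0,0.48],1],[[130,175,20],[0,0,0.6],1],[[150,210,20],[0,0,0.72],1],[[170,240,20],[0,0,0.84],1],[[190,270,20],[0,0,0.96],1],[[200,300,20],[0,0,1.08],1],[[210,320,20],[0,0,1.2],1],[[220,340,20],[0,0,1.3],1],[[230,360,20],[0,0,1.4],1]]'
python3 -m creep '[[[30,30,0],[0,0,0.12],1],[[40,60,0],[0,0,0.24],1],[[60,90,0],[0,0,0.36],1],[[70,120,0],[0,0,0.48],1],[[80,140,0],[0,0,0.6],1],[[90,155,0],[0,0,0.72],1],[[95,160,0],[0,0,0.84],1],[[100,160,0],[0,0,0.94],1],[[100,160,0],[0,0,0.985],1],[[100,160,0],[0,0,0.985],1],[[100,160,0],[0,0,0.985],1]]'
python3 -c "
from h import *
print(arm.read_state()['joints'].round(2));shot('wrist','w1');print(arm.read_state()['clock'])"
```

```text
clock: 1.15
position: [430.3, -230.6, 251.2]
ee_rot: [-0.057, 0.705, -0.705, 0.057]
contact_force: [-0.1, -0.3, 0.3]
gripper_width: 85.6
clock: 2.07
position: [529.8, -72.1, 251.0]
ee_rot: [-0.381, 0.596, -0.595, 0.381]
contact_force: [-0.6, -0.0, -0.3]
gripper_width: 85.5
[ 0.17  0.22 -0.18 -0.   -1.17  0.97]
2.1167
```

View pics/w1.png

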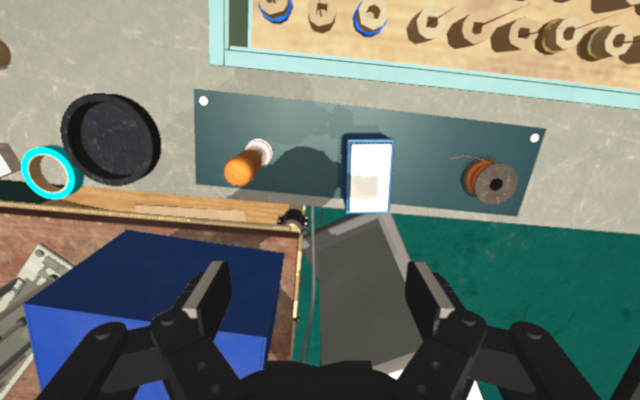

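```bash
cat > m.py <<'E'
from h import *
def blob(m,near,r):
    w=np.zeros(m.shape,np.uint8);cv2.circle(w,near,r,255,-1);m=(m.astype(np.uint8)*255)&w
    n,l,s,c=cv2.connectedComponentsWithStats(m);i=1+np.argmax(s[1:,4]);return (l==i),s[i],c[i]
def cn(m): return max(cv2.findContours(m.astype(np.uint8),0,1)[0],key=cv2.contourArea)[:,0]
E
python3 - <<'E'
from m import *
v=V('w1');hsv=cv2.cvtColor(v.im,cv2.COLOR_RGB2HSV);cl=v.cloud()
print(v.proj(arm.read_state()['position']))
m,s,c=blob((hsv[...,2]>130)&(hsv[...,1]<75),(369,175),45)
P=v.plane(cn(m),71.5)[:,:2].astype(np.float32);r=cv2.minAreaRect(P);print('cover',s,r,cv2.boxPoints(r).round(1).tolist(),np.median(cl[m],0))
m,s,c=blob((hsv[...,0]>95)&(hsv[...,0]<125)&(hsv[...,1]>140)&(hsv[...,2]>40)|((hsv[...,2]>130)&(hsv[...,1]<75)),(369,175),48)
P=v.plane(cn(m),66)[:,:2].astype(np.float32);r=cv2.minAreaRect(P);print('case',s,r,cv2.boxPoints(r).round(1).tolist())
m,s,c=blob((hsv[...,0]<22)&(hsv[...,1]>130),(242,168),26)
q=cl[m];top=q[q[:,2]>q[:,2].max()-6];print('handle',s,q[:,2].max(),top.mean(0),len(top))
# ellipse of top via depth mask
m2=m&(cl[...,2]>114);e=cv2.minEnclosingCircle(cn(m2));print(e,v.plane(e[0],119))
m,s,c=blob((hsv[...,2]>140)&(hsv[...,1]<60),(260,152),18);print('foot',s,c,v.plane(c,8), np.median(cl[m],0))
m,s,c=blob((hsv[...,2]<110)&(cl[...,2]>20),(492,182),35);print('spool',s,c,cl[m].mean(0))
cr=v.im[120:230,200:420];cv2.imwrite('pics/w1c.png',cv2.cvtColor(cv2.resize(cr,None,fx=3.6,fy=3.6,interpolation=cv2.INTER_CUBIC),cv2.COLOR_RGB2BGR))
E
```

```text
[[317.36487458 264.74970221]]
cover [ 349  143   43   69 2753] ((506.1266174316406, -122.73028564453125), (43.292335510253906, 75.7994613647461), 65.7519302368164) [[462.70001220703125, -126.9000015258789], [531.7999877929688, -158.0], [549.5999755859375, -118.5999984741211], [480.5, -87.4000015258789]] [ 507.89430694 -123.209345     70.73381979]
case [ 346  143   46   69 2777] ((505.11956787109375, -121.58222961425781), (47.17771530151367, 77.20372009277344), 65.72892761230469) [[460.20001220703125, -127.19999694824219], [530.5999755859375, -159.0], [550.0, -115.9000015258789], [479.6000061035156, -84.19999694824219]]
handle [224 150  37  36 946] 393.19645519518156 [ 606.09153902 -107.69656909  393.1964552 ] 4
((237.9761962890625, 171.19264221191406), 14.336301803588867) [[577.43122032 -14.10467449 119.        ]]
foot [245 137  34  28 488] [263.79098361 148.45491803] [[577.6540763  -20.00408565   8.        ]] [578.91691037 -22.04190264  18.05392707]
spool [489 170  19  30 269] [497.21933086 183.78438662] [ 423.32302662 -263.21303644   35.41571588]
```

View pics/w1c.png

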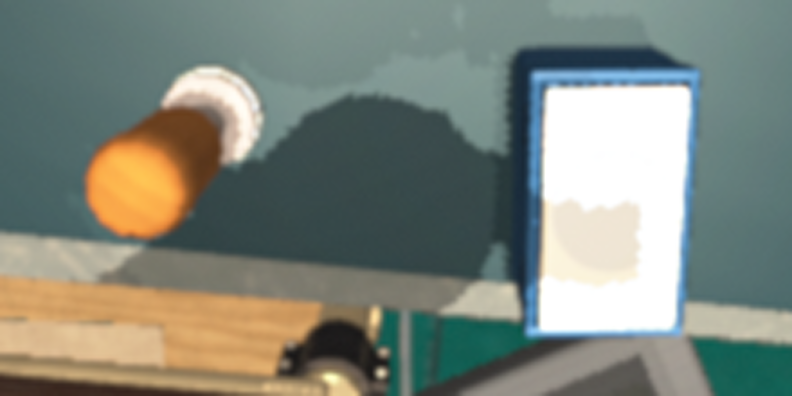

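```bash
python3 -m creep '[[[25,30,-15],[0,0,0],1],[[46,59,-30],[0,0,0.005],1],[[46,59,-60],[0,0,0.005],1],[[46,59,-60],[0,0,0.005],1],[[46,59,-60],[0,0,0.005],1]]'
python3 -c "
from h import *
shot('wrist','w2');print(arm.read_state()['position'])"
```

```text
clock: 2.53
position: [574.9, -13.4, 190.0]
ee_rot: [-0.384, 0.595, -0.594, 0.381]
contact_force: [0.3, -0.2, 0.9]
gripper_width: 85.1
[575.97451155 -13.67983132 191.83099328]
```

View pics/w2.png

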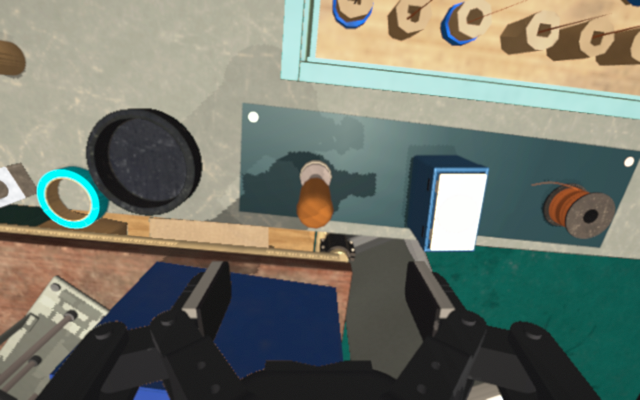

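```bash
python3 - <<'E'
from m import *
v=V('w2');hsv=cv2.cvtColor(v.im,cv2.COLOR_RGB2HSV);cl=v.cloud()
m,s,c=blob((hsv[...,0]<22)&(hsv[...,1]>100),(315,200),40)
k=cn(m);print(s)
# lower part of blob: the top disc
yb=k[:,1].max();low=k[k[:,1]>yb-16]
e=cv2.minEnclosingCircle(low.astype(np.float32));print(e,v.plane(e[0],118),v.plane(e[0],114))
m,s,c=blob((hsv[...,2]>110)&(hsv[...,1]<70),(315,173),22);print('foot',s,v.plane((s[0]+s[2]/2,s[1]+s[2]/2),8))
m,s,c=blob((hsv[...,2]>150)&(hsv[...,1]<60),(459,210),50)
P=v.plane(cn(m),71.5)[:,:2].astype(np.float32);r=cv2.minAreaRect(P);print('cover',s,r,cv2.boxPoints(r).round(1).tolist())
P=np.array([576,-13.5,120.]);print(v.proj(P),v.proj([[576,-13.5,8],[505.5,-122.6,71.5]]))
cr=v.im[130:260,270:500];cv2.imwrite('pics/w2c.png',cv2.cvtColor(cv2.resize(cr,None,fx=3.4,fy=3.4,interpolation=cv2.INTER_CUBIC),cv2.COLOR_RGB2BGR))
E
```

```text
[ 297  178   37   50 1428]
((314.5, 213.0), 17.52864646911621) [[576.74057628 -12.10199743 118.        ]] [[575.33456985 -11.42305908 114.        ]]
foot [300 161  32  24 511] [[575.45017801 -12.3760406    8.        ]]
cover [ 430  173   71   78 3756] ((501.2958984375, -133.14508056640625), (66.07648468017578, 75.44757080078125), 65.71526336669922) [[453.29998779296875, -147.6999969482422], [522.0999755859375, -178.8000030517578], [549.2999877929688, -118.5], [480.5, -87.5]]
[[316.61605973 214.10257493]] [[316.73268252 176.13452887]
 [457.34538435 213.78898221]]
```

View pics/w2c.png

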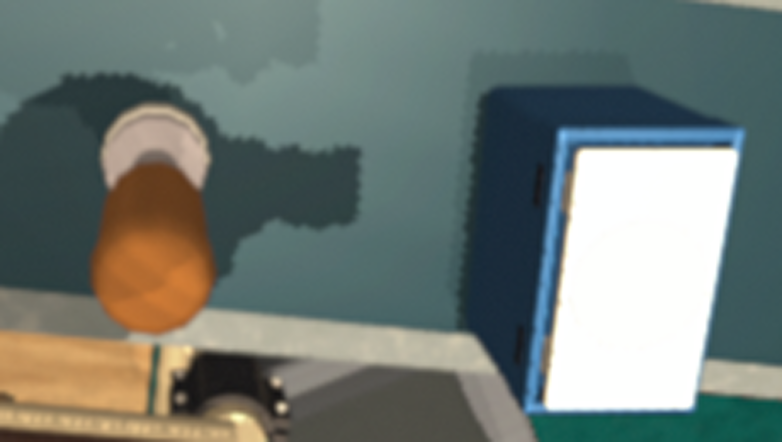

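```bash
python3 -m creep '[[[0,1,-40],[0,0,0],1],[[0,1,-80],[0,0,0],1],[[0,1,-110],[0,0,0],1],[[0,1,-119],[0,0,0],1],[[0,1,-119],[0,0,0],1],[[0,1,-119],[0,0,0],-1],[[0,1,-119],[0,0,0],-1],[[0,1,-119],[0,0,0],-1],[[0,1,-119],[0,0,0],-1],[[0,1,-119],[0,0,0],-1],[[0,1,-119],[0,0,0],-1],[[0,1,-119],[0,0,0],-1]]'
python3 -c "
from h import *
s=arm.read_state();print(s['position'],s['gripper_width'],s['contact_force'],s['wrist_torque']);shot('wrist','w3')"
```

```text
clock: 3.58
position: [577.2, -11.9, 74.0]
ee_rot: [0.382, -0.594, 0.595, -0.384]
contact_force: [-0.7, 0.4, 6.0]
gripper_width: 26.7
[577.1524028  -11.91047465  74.049161  ] 26.732330339776258 [-0.71581244  0.35301576  5.96655879] [ 0.14035279  0.30651628 -0.01602319]
```

View pics/w3.png

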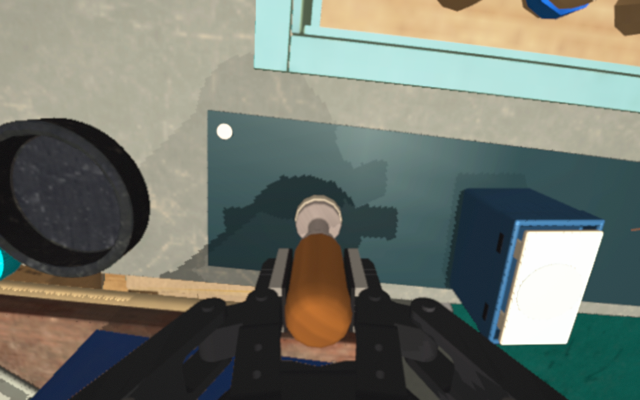

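```bash
python3 -m creep '[[[0,0,35],[0,0,0],-1],[[0,0,70],[0,0,0],-1],[[0,0,95],[0,0,0],-1],[[-20,-30,95],[0,0,0],-1],[[-40,-62,95],[0,0,0],-1],[[-60,-92,95],[0,0,0],-1],[[-71,-111,95],[0,0,0],-1],[[-71,-111,85],[0,0,0],-1],[[-71,-111,85],[0,0,0],-1],[[-71,-111,85],[0,0,0],-1]]'
python3 - <<'E'
from m import *
s=arm.read_state();print(s['position'],s['gripper_width'],s['contact_force'],s['wrist_torque']);shot('wrist','w4')
v=V('w3');print('foot at grasp',v.plane((318,212),8), v.proj([576.5,-12,8]))
v=V('w4');print(v.proj([505.5,-122.8,71.5]))
E
```

```text
clock: 4.47
position: [504.7, -122.9, 156.7]
ee_rot: [-0.383, 0.595, -0.594, 0.383]
contact_force: [1.0, -0.6, -1.4]
gripper_width: 26.5
[ 504.72063834 -122.94474928  156.69404466] 26.51743127749871 [ 1.04906524 -0.569128   -1.37181439] [ 0.06450522 -0.04719932 -0.01676824]
foot at grasp [[581.15095053 -14.11521498   8.        ]] [[317.99128696 218.55354433]]
[[316.798137   207.58951734]]
```

View pics/w4.png

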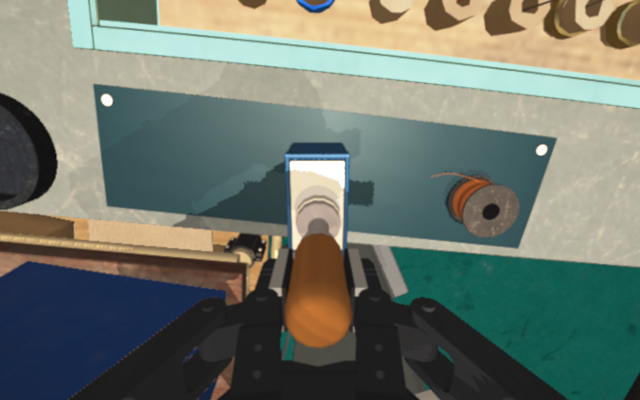

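```bash
python3 - <<'E'
from m import *
for n,p,zb in(('w3',(318,205),2),('w4',(318,203),85)):
    v=V(n);cl=v.cloud();hsv=cv2.cvtColor(v.im,cv2.COLOR_RGB2HSV)
    print(n,[(y,v.im[y,318].tolist(),cl[y,318].round(1).tolist()) for y in range(188,240,4)])
    cr=v.im[140:260,240:400];cv2.imwrite(f'pics/{n}c.png',cv2.cvtColor(cv2.resize(cr,None,fx=4.5,fy=4.5,interpolation=cv2.INTER_CUBIC),cv2.COLOR_RGB2BGR))
E
```

```text
w3 [(188, [35, 51, 54], [596.0, -20.8, 1.9]), (192, [34, 50, 53], [593.2, -19.6, 1.8]), (196, [127, 117, 100], [591.5, -18.8, 5.5]), (200, [197, 178, 152], [590.6, -18.4, 11.7]), (204, [161, 143, 130], [589.9, -18.1, 18.1]), (208, [187, 165, 150], [588.6, -17.5, 21.9]), (212, [188, 167, 152], [585.5, -16.1, 20.7]), (216, [189, 168, 152], [583.7, -15.3, 22.9]), (220, [115, 102, 94], [582.5, -14.7, 26.8]), (224, [113, 100, 91], [582.8, -14.9, 34.6]), (228, [111, 99, 90], [582.7, -14.8, 40.4]), (232, [111, 98, 89], [586.3, -16.5, 55.3]), (236, [96, 58, 28], [588.6, -17.6, 65.9])]
w4 [(188, [216, 201, 181], [519.6, -130.2, 71.0]), (192, [216, 201, 180], [516.5, -128.8, 70.5]), (196, [146, 133, 113], [519.0, -130.0, 89.0]), (200, [193, 174, 149], [518.1, -129.5, 94.8]), (204, [173, 154, 140], [517.4, -129.2, 101.0]), (208, [195, 173, 158], [515.3, -128.3, 102.7]), (212, [195, 173, 158], [513.0, -127.2, 103.6]), (216, [195, 173, 157], [511.0, -126.3, 105.5]), (220, [119, 106, 97], [510.2, -125.9, 110.4]), (224, [118, 104, 96], [510.3, -126.0, 117.3]), (228, [116, 103, 95], [510.6, -126.1, 124.5]), (232, [116, 102, 92], [514.1, -127.7, 138.6]), (236, [101, 61, 30], [515.8, -128.5, 147.7])]
```

View pics/w4c.png

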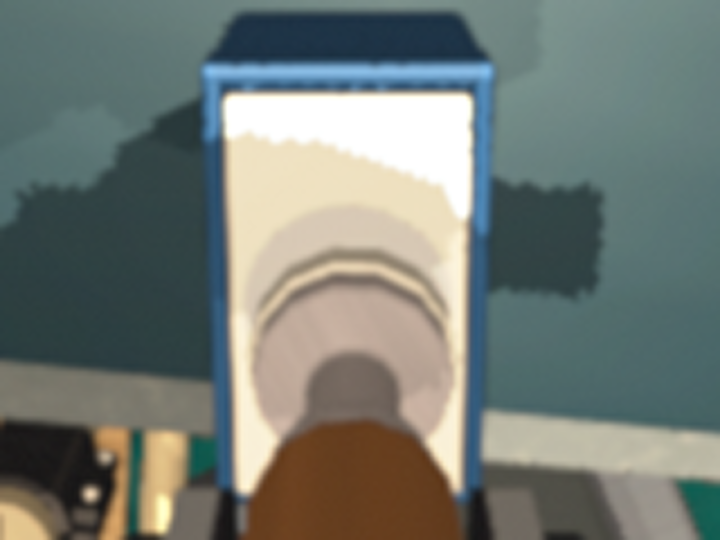

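```bash
python3 -m creep '[[[1,0,-8],[0,0,0],-1],[[1,0,-11],[0,0,0],-1],[[1,0,-12],[0,0,0],-1],[[1,0,-13],[0,0,0],-1],[[1,0,-14],[0,0,0],-1],[[1,0,-14],[0,0,0],-1]]'
python3 -m creep '[[[0,0,-1.5],[0,0,0],-1],[[0,0,-3],[0,0,0],-1],[[0,0,-4],[0,0,0],-1],[[0,0,-4],[0,0,0],-1]]'

```

```text
clock: 5.02
position: [506.4, -122.9, 143.5]
ee_rot: [0.383, -0.594, 0.594, -0.383]
contact_force: [0.2, -0.5, -1.2]
gripper_width: 26.1
clock: 5.35
position: [506.8, -123.2, 140.9]
ee_rot: [0.383, -0.594, 0.595, -0.384]
contact_force: [-1.5, 0.8, 5.6]
gripper_width: 26.4
```

```bash
python3 -m creep '[[[0,0,-1],[0,0,0],-1],[[0,0,-2],[0,0,0],-1],[[0,0,-2],[0,0,0],-1]]'
python3 -m creep '[[[0,0,-1],[0,0,0],-1],[[0,0,-2],[0,0,0],-1],[[0,0,-2],[0,0,0],-1]]'
python3 -m creep '[[[0,0,-1],[0,0,0],-1],[[0,0,-2],[0,0,0],-1],[[0,0,-2],[0,0,0],-1]]'
```

```text
clock: 5.6
position: [506.8, -123.2, 139.0]
ee_rot: [0.383, -0.594, 0.595, -0.384]
contact_force: [-1.6, 1.9, 6.8]
gripper_width: 26.0
clock: 5.85
position: [507.2, -123.3, 137.5]
ee_rot: [0.383, -0.593, 0.595, -0.384]
contact_force: [-1.7, 1.5, 7.5]
gripper_width: 26.4
clock: 6.1
position: [508.3, -123.7, 137.5]
ee_rot: [0.382, -0.592, 0.596, -0.385]
contact_force: [-3.8, 0.6, 15.8]
gripper_width: 26.8
```

```bash
python3 -m creep '[[[-1,0,-1],[0,0,0],-1],[[-1,0,-2],[0,0,0],-1],[[-1,0,-2],[0,0,0],-1]]'
python3 -m creep '[[[0,0,5],[0,0,0],-1],[[0,0,20],[0,0,0],-1],[[0,0,50],[0,0,0],-1],[[18,27,50],[0,0,0],-1],[[34,55,50],[0,0,0],-1],[[50,80,50],[0,0,0],-1],[[67,108,50],[0,0,0],-1],[[71,111,50],[0,0,0],-1],[[71,111,50],[0,0,0],-1]]'
python3 - <<'E'
from m import *
s=arm.read_state();print(s['position'],s['contact_force']);shot('wrist','w5')
v=V('w5');cr=v.im[150:400,240:640];cv2.imwrite('pics/w5c.png',cv2.cvtColor(cv2.resize(cr,None,fx=2,fy=2,interpolation=cv2.INTER_CUBIC),cv2.COLOR_RGB2BGR))
E
```

```text
clock: 6.35
position: [508.8, -124.0, 137.4]
ee_rot: [0.382, -0.591, 0.597, -0.386]
contact_force: [-4.2, 0.6, 22.6]
gripper_width: 26.5
clock: 7.1
position: [577.0, -10.5, 180.6]
ee_rot: [-0.384, 0.594, -0.594, 0.384]
contact_force: [0.2, 0.1, -1.5]
gripper_width: 26.3
[576.96615086 -10.49021829 180.64122558] [ 0.18201592  0.13801836 -1.53837001]
```

View pics/w5c.png

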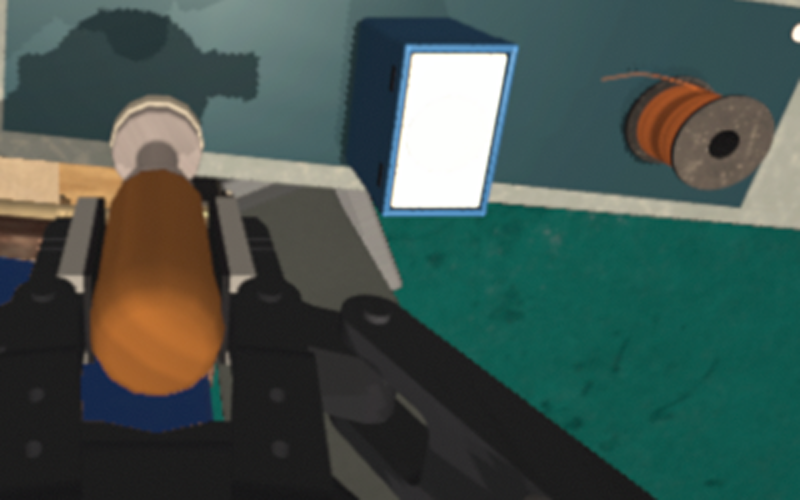

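```bash
python3 -m creep '[[[0,-1,-35],[0,0,0],-1],[[0,-1,-70],[0,0,0],-1],[[0,-1,-98],[0,0,0],-1],[[0,-1,-103],[0,0,0],-1],[[0,-1,-105],[0,0,0],-1],[[0,-1,-105],[0,0,0],-1],[[0,-1,-105],[0,0,0],-1]]'
```

```text
clock: 7.73
position: [577.1, -13.3, 78.1]
ee_rot: [0.382, -0.594, 0.595, -0.384]
contact_force: [0.2, -0.4, -0.9]
gripper_width: 26.4
```

```bash
python3 -m creep '[[[0,0,-1.5],[0,0,0],-1],[[0,0,-3],[0,0,0],-1],[[0,0,-4],[0,0,0],-1],[[0,0,-4],[0,0,0],-1]]'
```

```text
clock: 8.07
position: [577.0, -13.0, 74.3]
ee_rot: [0.383, -0.594, 0.595, -0.384]
contact_force: [-2.4, -0.3, 5.6]
gripper_width: 26.8
```

```bash
python3 -m creep '[[[0,0,0.5],[0,0,0],-0.25],[[0,0,0.5],[0,0,0],-0.15],[[0,0,0.5],[0,0,0],0],[[0,0,0.5],[0,0,0],0.3],[[0,0,0.5],[0,0,0],0.6],[[0,0,0.5],[0,0,0],1],[[0,0,0.5],[0,0,0],1],[[0,0,0.5],[0,0,0],1]]'
python3 -m creep '[[[0,0,30],[0,0,0],1],[[0,0,70],[0,0,0],1],[[0,0,110],[0,0,0],1],[[0,0,110],[0,0,0],1]]'
python3 - <<'E'
from m import *
shot('wrist','w6');shot('top','top6');v=V('top6')
cr=v.im[140:270,230:460];cv2.imwrite('pics/t6c.png',cv2.cvtColor(cv2.resize(cr,None,fx=3.4,fy=3.4,interpolation=cv2.INTER_CUBIC),cv2.COLOR_RGB2BGR))
E
```

```text
clock: 8.73
position: [576.0, -13.1, 72.7]
ee_rot: [-0.383, 0.594, -0.594, 0.383]
contact_force: [0.4, 0.4, -0.7]
gripper_width: 85.2
clock: 9.07
position: [581.2, -12.8, 192.0]
ee_rot: [0.378, -0.591, 0.597, -0.389]
contact_force: [1.0, 0.1, 0.8]
gripper_width: 85.6
```

View pics/w6.png

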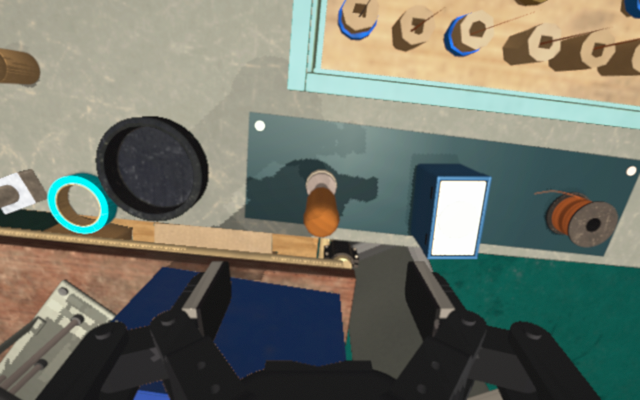

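```bash
python3 -m creep '[[[-25,-37,0],[0,0,0],1],[[-48,-73,0],[0,0,0],1],[[-71,-110,0],[0,0,0],1],[[-71,-110,-20],[0,0,0],1],[[-71,-110,-45],[0,0,0],1],[[-71,-110,-45],[0,0,0],1],[[-71,-110,-45],[0,0,0],1]]'
python3 - <<'E'
from m import *
s=arm.read_state();print(s['position'],R.from_quat(s['ee_rot']).as_matrix()[:,0]);shot('wrist','w7');v=V('w7')
cl=v.cloud();hsv=cv2.cvtColor(v.im,cv2.COLOR_RGB2HSV)
m,sx,c=blob((hsv[...,2]>130)&(hsv[...,1]<75),(318,215),60)
P=v.plane(cn(m),65.5)[:,:2].astype(np.float32);r=cv2.minAreaRect(P);print('cover',sx,r,np.median(cl[m],0))
print(v.proj([505.5,-122.8,65.5]))
E
```

```text
clock: 9.75
position: [503.6, -123.3, 136.1]
ee_rot: [-0.385, 0.595, -0.594, 0.381]
contact_force: [0.7, -0.5, 0.3]
gripper_width: 85.7
[ 503.63945226 -123.34155969  136.06776611] [-0.4132569  -0.91061095  0.00253674]
cover [ 286  162   60   96 5377] ((506.1734619140625, -123.22688293457031), (41.88201904296875, 75.17130279541016), 65.55220031738281) [ 508.6180772  -123.92583654   64.99887001]
[[315.45202641 213.09767401]]
```

View pics/w7.png

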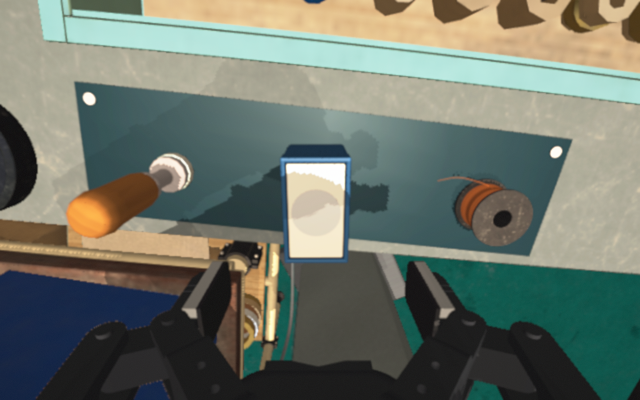

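```bash
python3 -m creep '[[[1.5,0.5,-40],[0,0,0],1],[[1.5,0.5,-80],[0,0,0],1],[[1.5,0.5,-108],[0,0,0],1],[[1.5,0.5,-113],[0,0,0],1],[[1.5,0.5,-113],[0,0,0],1],[[1.5,0.5,-113],[0,0,0],1]]'

```

```text
clock: 10.3
position: [508.5, -122.3, 26.4]
ee_rot: [0.383, -0.593, 0.595, -0.384]
contact_force: [-0.2, 0.0, 1.1]
gripper_width: 85.5
```

```bash
python3 -m creep '[[[-1,0,-2],[0,0,0],1],[[-1,0,-2],[0,0,0],1],[[-1,0,-2],[0,0,0],1]]'

```

```text
clock: 10.55
position: [506.5, -122.5, 24.3]
ee_rot: [0.382, -0.594, 0.595, -0.384]
contact_force: [-0.7, -0.2, 0.4]
gripper_width: 85.0
```

```bash
python3 -m creep '[[[0,0,-1],[0,0,0],-1],[[0,0,-1],[0,0,0],-1],[[0,0,-1],[0,0,0],-1],[[0,0,-1],[0,0,0],-1],[[0,0,-1],[0,0,0],-1],[[0,0,-1],[0,0,0],-1],[[0,0,-1],[0,0,0],-1]]'
python3 -m creep '[[[0,0,20],[0,0,0],-1],[[0,0,60],[0,0,0],-1],[[0,0,100],[0,0,0],-1],[[0,0,140],[0,0,0],-1],[[0,0,180],[0,0,0],-1],[[0,0,210],[0,0,0],-1],[[0,0,210],[0,0,0],-1],[[0,0,210],[0,0,0],-1]]'
python3 - <<'E'
from m import *
s=arm.read_state();print(s['position'],s['joints'].round(2));shot('wrist','w8');shot('top','top8');shot('scene','scene8')
E
```

```text
clock: 11.13
position: [505.8, -122.6, 22.3]
ee_rot: [0.383, -0.594, 0.594, -0.383]
contact_force: [-1.5, 0.8, 4.7]
gripper_width: 49.5
clock: 11.8
position: [505.8, -122.3, 232.7]
ee_rot: [0.382, -0.594, 0.595, -0.384]
contact_force: [-0.7, -0.5, -3.1]
gripper_width: 49.2
[ 505.7933236  -122.30099962  232.70528121] [ 0.07  0.2  -0.25 -0.   -1.12  1.07]
```

View pics/w8.png

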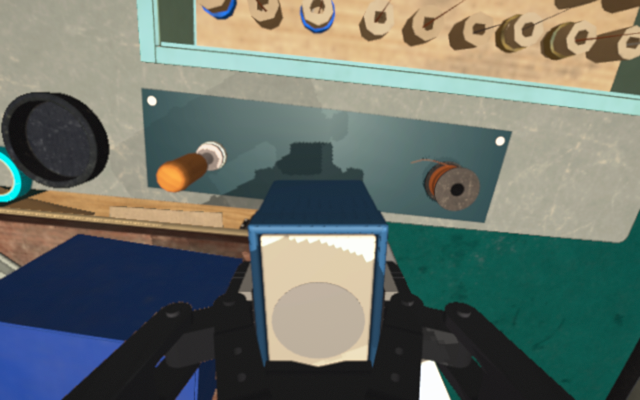

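View pics/scene8.png

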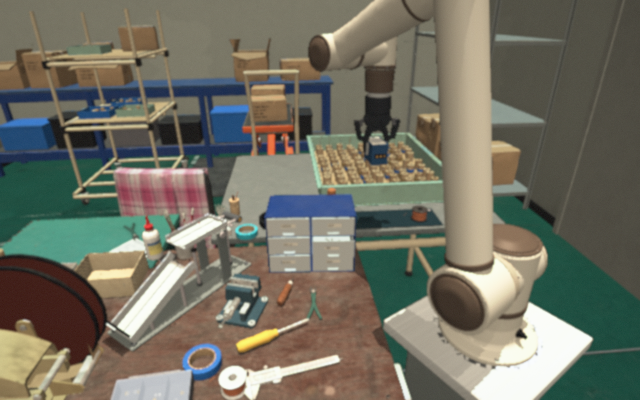

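```bash
python3 - <<'E'
from m import *
v=V('top8');cl=v.cloud()
q=np.array([(330,203),(538,121),(574,230),(374,308)])/5+[100,160]
C=v.plane(q,160);print('corners',C.round(1).tolist(),C.mean(0))
r=v.plane(np.array([(341,207),(482,153),(514,239),(372,297)])/5+[100,160],153);print('marks',r.round(1).tolist(),r.mean(0))
a=C[0]+C[3]-C[1]-C[2];print(np.degrees(np.arctan2(a[1],a[0])))
im=v.im[160:260,100:250].astype(int);red=im[...,0]-np.maximum(im[...,1],im[...,2]);ys,xs=np.nonzero((red>12)&(im[...,0]>190)&(im[...,2]>170))
print(np.c_[xs+100,ys+160,red[ys,xs]].tolist())
print(np.median(v.cloud()[190:215,175:205].reshape(-1,3),0))
s=V('scene8');cr=s.im[190:350,100:270];cv2.imwrite('pics/s8c.png',cv2.cvtColor(cv2.resize(cr,None,fx=3.6,fy=3.6,interpolation=cv2.INTER_CUBIC),cv2.COLOR_RGB2BGR))
E
```

```text
corners [[509.3, 500.0, 160.0], [558.3, 382.4, 160.0], [496.6, 359.0, 160.0], [450.2, 471.3, 160.0]] [503.58438043 428.16374157 160.        ]
marks [[507.8, 496.0, 153.0], [540.3, 415.8, 153.0], [491.4, 394.9, 153.0], [456.8, 475.2, 153.0]] [499.09166026 445.483452   153.        ]
112.53749514374952
[[201, 160, 13], [196, 184, 16], [221, 184, 17], [101, 185, 16], [105, 185, 13], [106, 185, 16], [107, 185, 20], [216, 185, 13], [218, 185, 14], [219, 185, 18], [107, 186, 14], [108, 186, 16], [109, 186, 16], [110, 186, 16], [111, 186, 16], [216, 186, 13], [217, 186, 13], [100, 187, 15], [108, 187, 13], [111, 187, 14], [112, 187, 17], [113, 187, 17], [214, 187, 15], [100, 188, 16], [101, 188, 14], [108, 188, 16], [109, 188, 13], [113, 188, 14], [114, 188, 18], [210, 188, 16], [211, 188, 15], [101, 189, 16], [107, 189, 13], [108, 189, 16], [109, 189, 15], [115, 189, 13], [101, 190, 15], [105, 190, 15], [107, 190, 13], [109, 190, 15], [110, 190, 14], [196, 190, 48], [101, 191, 14], [107, 191, 13], [109, 191, 15], [110, 191, 14], [116, 191, 20], [196, 191, 31], [100, 192, 16], [101, 192, 15], [108, 192, 14], [116, 192, 19], [100, 193, 14], [101, 193, 14], [116, 193, 18], [106, 194, 14], [111, 194, 14], [112, 194, 14], [116, 194, 20], [115, 195, 18], [116, 195, 20], [109, 197, 13], [221, 199, 19], [222, 199, 13], [168, 200, 29], [218, 200, 15], [219, 200, 13], [168, 201, 45], [215, 201, 13], [216, 201, 13], [168, 202, 24], [102, 203, 18], [103, 204, 13], [202, 207, 50], [203, 207, 25], [203, 208, 33], [206, 210, 20], [149, 212, 13], [206, 213, 17], [206, 214, 21], [174, 218, 28], [174, 219, 30], [173, 220, 13], [174, 220, 17]]
[507.44308209 437.84764912 148.50629399]
```

View pics/s8c.png

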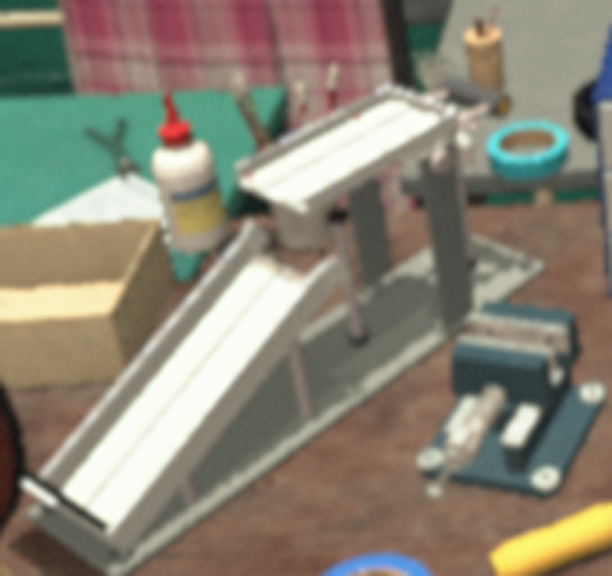

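```bash
python3 -m creep '[[[-1,25,10],[0,0,-0.05],-1],[[-3,60,20],[0,0,-0.1],-1],[[-6,95,20],[0,0,-0.15],-1],[[-9,130,20],[0,0,-0.2],-1],[[-12,165,20],[0,0,-0.25],-1],[[-15,200,20],[0,0,-0.3],-1],[[-18,235,20],[0,0,-0.35],-1],[[-21,270,20],[0,0,-0.4],-1],[[-24,305,20],[0,0,-0.45],-1],[[-27,340,20],[0,0,-0.5],-1],[[-30,375,20],[0,0,-0.55],-1],[[-33,410,20],[0,0,-0.6],-1]]'
python3 -m creep '[[[-3,35,0],[0,0,-0.05],-1],[[-6,70,0],[0,0,-0.1],-1],[[-9,105,0],[0,0,-0.13],-1],[[-12,140,0],[0,0,-0.154],-1],[[-15,175,0],[0,0,-0.154],-1],[[-18,205,0],[0,0,-0.154],-1],[[-20,230,0],[0,0,-0.154],-1],[[-20,250,0],[0,0,-0.154],-1],[[-20,260,0],[0,0,-0.154],-1],[[-20,260,0],[0,0,-0.154],-1],[[-20,260,0],[0,0,-0.154],-1],[[-20,260,0],[0,0,-0.154],-1]]'
python3 - <<'E'
from m import *
s=arm.read_state();print(s['position'],s['joints'].round(2),R.from_quat(s['ee_rot']).as_matrix().round(3).tolist());shot('wrist','w9')
E
```

```text
clock: 12.95
position: [471.3, 288.6, 249.3]
ee_rot: [0.191, -0.68, 0.682, -0.188]
contact_force: [0.6, -0.7, -2.7]
gripper_width: 49.5
clock: 13.95
position: [452.6, 546.2, 250.9]
ee_rot: [0.138, -0.693, 0.694, -0.137]
contact_force: [0.2, 0.3, -1.8]
gripper_width: 49.7
[452.6479196  546.16237078 250.86911737] [ 1.11  0.52  0.28 -0.   -1.33 -0.72] [[-0.925, -0.001, 0.38], [-0.38, -0.002, -0.925], [0.002, -1.0, 0.002]]
```

View pics/w9.png

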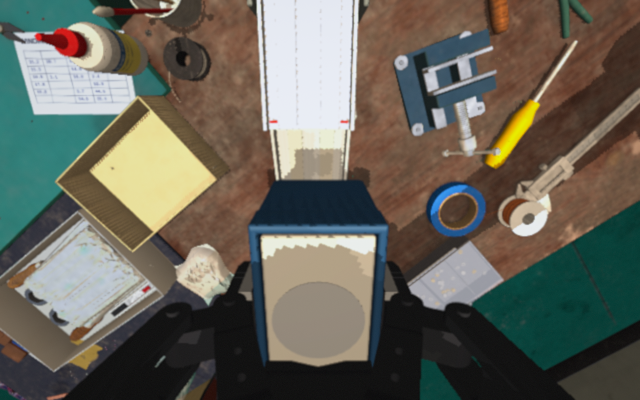

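```bash
python3 - <<'E'
from m import *
v=V('w9');im=v.im.astype(int);red=im[...,0]-np.maximum(im[...,1],im[...,2])
m=(red>40);m[140:]=0;m[:,:255]=0;m[:,365:]=0
n,l,s,c=cv2.connectedComponentsWithStats(m.astype(np.uint8))
for i in range(1,n):
    if s[i,4]>3: print(s[i],c[i],v.plane(c[i],151).round(1), v.cloud()[l==i].mean(0).round(1))
cr=v.im[0:150,240:380];cv2.imwrite('pics/w9c.png',cv2.cvtColor(cv2.resize(cr,None,fx=4,fy=4,interpolation=cv2.INTER_CUBIC),cv2.COLOR_RGB2BGR))
print(v.proj([499,445.5,151]))
E
```

```text
[269 120   9   3  26] [272.84615385 121.03846154] [[509.7 498.2 151. ]] [509.7 498.2 150.8]
[340 120   9   3  24] [344.    121.125] [[459.3 477.6 151. ]] [459.3 477.6 150.4]
[357 137   4   3   5] [358.6 138.4] [[443.5 485.2 151. ]] [417.5 495.7  -1.3]
[[311.5808205   57.42019683]]
```

View pics/w9c.png

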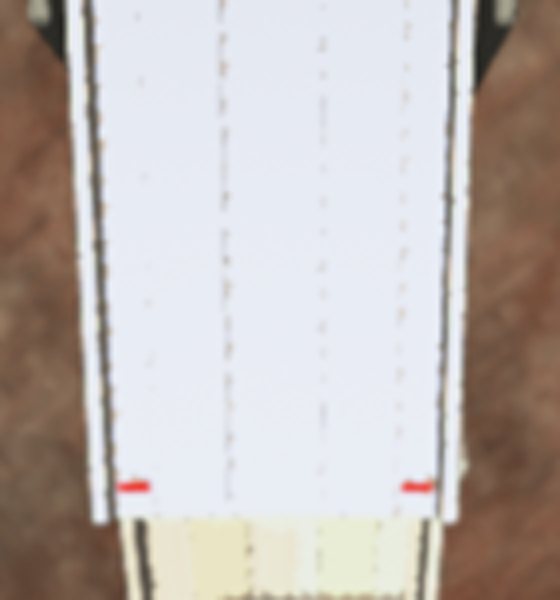

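```bash
python3 -m creep '[[[-8,25,10],[0,0,0],-1],[[-17,45,20],[0,0,0],-1],[[-17,45,20],[0,0,0],-1],[[-17,45,20],[0,0,0],-1],[[-17,45,20],[0,0,0],-1]]'
python3 - <<'E'
from m import *
shot('wrist','w10');s=arm.read_state();print(s['position'],np.degrees(np.arctan2(*R.from_quat(s['ee_rot']).as_matrix()[[1,0],0])))
v=V('w10');im=v.im.astype(int);red=im[...,0]-np.maximum(im[...,1],im[...,2])
m=(red>30);m[180:]=0;m[:,:240]=0;m[:,385:]=0
n,l,s,c=cv2.connectedComponentsWithStats(m.astype(np.uint8))
for i in range(1,n):
    if s[i,4]>3: print(s[i],c[i],v.plane(c[i],151).round(1), v.cloud()[l==i].mean(0).round(1))
cv2.imwrite('pics/w10c.png',cv2.cvtColor(cv2.resize(v.im[0:190,220:400],None,fx=3,fy=3,interpolation=cv2.INTER_CUBIC),cv2.COLOR_RGB2BGR))
E
```

```text
clock: 14.42
position: [435.7, 591.2, 271.8]
ee_rot: [0.137, -0.693, 0.694, -0.137]
contact_force: [-0.4, -0.3, -2.1]
gripper_width: 49.8
[435.86115815 591.04299989 271.66703545] -157.6572187339185
[240   0  24  45 648] [252.66358025  15.07407407] [[535.5 478.3 151. ]] [574.5 458.1  -0.6]
[ 350    0   35  180 3781] [371.04443269  93.87939698] [[428.7 495.6 151. ]] [405.2 487.7   0.7]
[240  38   8  11  38] [242.81578947  43.02631579] [[536.4 499.4 151. ]] [575.9 491.2  -0.6]
[358  50   7   6  17] [361.94117647  51.82352941] [[448.6 470.1 151. ]] [437.4 445.1  -1. ]
[272  55   9   3  25] [275.68  56.  ] [[509.7 498.5 151. ]] [509.8 498.4 150.5]
[341  55  10   3  28] [345.5  56. ] [[459.2 477.7 151. ]] [459.2 477.6 150.3]
[243  57   7   8  16] [245.875  60.375] [[530.3 510.3 151. ]] [ 5.663e+02  5.084e+02 -4.000e-01]
[358  58  11  11  50] [363.4  63.3] [[444.  477.2 151. ]] [430.3 456.3  -0.7]
[260  62   8   9  42] [262.85714286  66.02380952] [[516.6 509.1 151. ]] [544.7 506.6  -0.7]
[366  73   7   4  12] [368.5  74.5] [[436.8 483.1 151. ]] [ 4.190e+02  4.656e+02 -4.000e-01]
[362  77   4   2   4] [363.5   77.25] [[439.6 486.5 151. ]] [4.235e+02 4.710e+02 2.000e-01]
[260  87  13  12  91] [267.67032967  92.59340659] [[506.4 526.5 151. ]] [527.9 533.8   4. ]
[259 101   4   5  10] [260.8 103.1] [[508.9 536.3 151. ]] [532.6 549.4  -0.6]
[247 102   3   3   6] [248.16666667 103.        ] [[518.5 540.1 151. ]] [547.7 555.4  -0.6]
[ 240  103   39   77 2157] [259.47658785 146.52758461] [[498.4 570.3 151. ]] [515.6 602.7   2.4]
[248 110   5   4  14] [250.07142857 111.5       ] [[515.  545.9 151. ]] [ 5.420e+02  5.645e+02 -1.000e-01]
```

View pics/w10c.png

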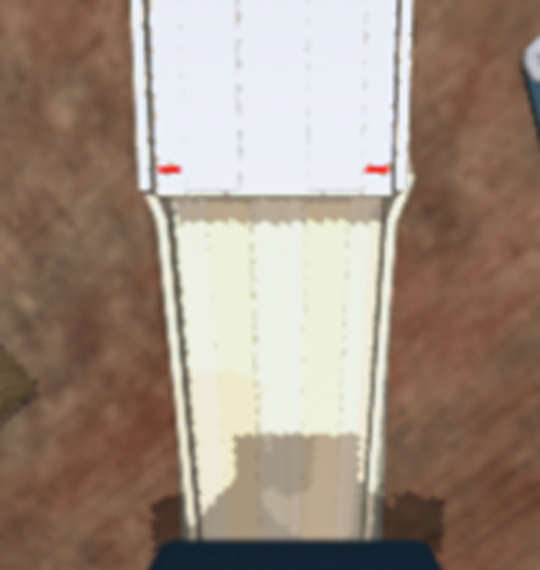

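```bash
python3 - <<'E'
from m import *
v=V('w10');e=v.plane([(309.7,64.7)],151)[0];print('end',e,e-50*np.array([-.381,.925,0]))
s=arm.read_state();Rm=R.from_quat(s['ee_rot']).as_matrix();p=s['position']
z=p[2]-20.3+63.5
c=v.plane([(318,320)],z)[0]-p;print('cover c in tool',c@Rm)
hsv=cv2.cvtColor(v.im,cv2.COLOR_RGB2HSV)
for uv in [(249,226),(387,226)]: print('rim far', (v.plane([uv],p[2]-20.3+64)[0]-p)@Rm)
cv2.imwrite('pics/w10d.png',cv2.cvtColor(cv2.resize(v.im[170:400,220:420],None,fx=2.6,fy=2.6,interpolation=cv2.INTER_CUBIC),cv2.COLOR_RGB2BGR))
t=np.array([500.9,448.0]);print(t-p[:2])
E
```

```text
end [482.73770107 494.23685564 151.        ] [501.78770107 447.98685564 151.        ]
cover c in tool [ -0.05176421 -43.1998087    0.43131529]
rim far [-24.13501636 -43.69635731  40.94437513]
rim far [ 24.03853231 -43.65422793  40.93415448]
[  65.03884185 -143.04299989]
```

View pics/w10d.png

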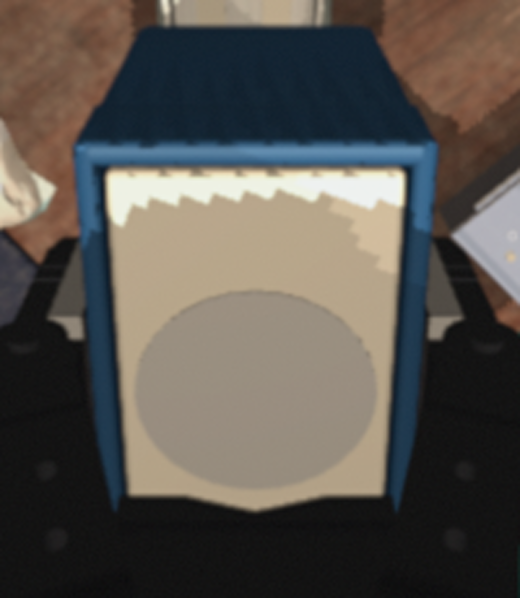

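```bash
python3 -m creep '[[[12,-30,0],[0,0,0],-1],[[26,-62,-10],[0,0,0],-1],[[40,-95,-20],[0,0,0],-1],[[54,-125,-40],[0,0,0],-1],[[65,-143,-60],[0,0,0],-1],[[65,-143,-80],[0,0,0],-1],[[65,-143,-88],[0,0,0],-1],[[65,-143,-88],[0,0,0],-1],[[65,-143,-88],[0,0,0],-1],[[65,-143,-88],[0,0,0],-1]]'
python3 - <<'E'
from m import *
s=arm.read_state();print(s['position'],np.degrees(np.arctan2(*R.from_quat(s['ee_rot']).as_matrix()[[1,0],0])))
shot('wrist','w11');shot('scene','s11');v=V('s11')
cv2.imwrite('pics/s11c.png',cv2.cvtColor(cv2.resize(v.im[150:350,90:270],None,fx=3,fy=3,interpolation=cv2.INTER_CUBIC),cv2.COLOR_RGB2BGR))
E
```

```text
clock: 15.3
position: [501.0, 450.5, 185.4]
ee_rot: [-0.137, 0.694, -0.693, 0.139]
contact_force: [-1.1, 0.3, -1.8]
gripper_width: 49.3
[500.95791064 450.49219868 185.41221702] -157.53715920298887
```

View pics/s11c.png

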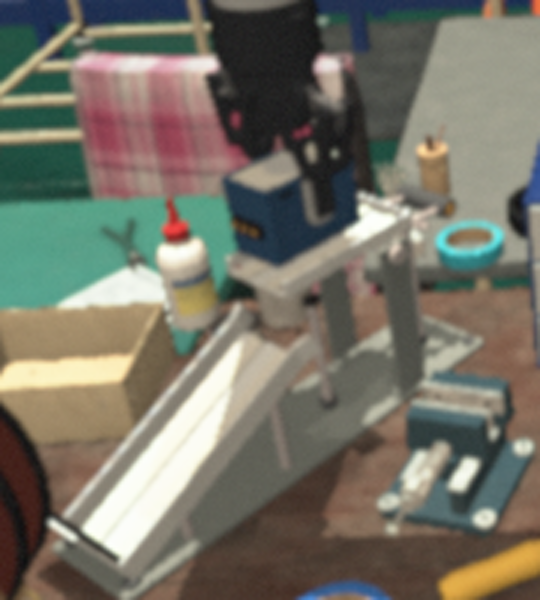

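View pics/w11.png

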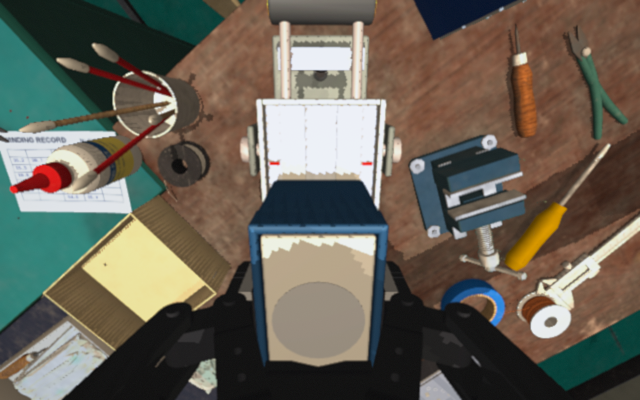

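```bash
python3 - <<'E'
from m import *
v=V('w11');im=v.im.astype(int);red=im[...,0]-np.maximum(im[...,1],im[...,2])
m=(red>40);m[:150]=0;m[175:]=0;m[:,:266]=0;m[:,378:]=0
n,l,s,c=cv2.connectedComponentsWithStats(m.astype(np.uint8));q=[]
for i in range(1,n):
    if s[i,4]>8: P=v.plane(c[i],151)[0];q.append(P);print(s[i],c[i],P.round(1))
a=(q[0]+q[-1])/2;f=np.array([484.45,488.1]);print(a,(a[:2]+f)/2,np.linalg.norm(a[:2]-f))
print(arm.read_state()['position'])
E
```

```text
[269 161  11   4  39] [274.1025641  162.61538462] [542.9 416.6 151. ]
[361 162  12   4  40] [366.5 163.4] [493.  396.5 151. ]
[517.91996091 406.57027176 151.        ] [501.18498046 447.33513588] 88.13248476383411
[500.74184887 450.58579175 185.3898143 ]
```

```bash
python3 -m creep '[[[0.3,-2.5,-4],[0,0,0],-1],[[0.3,-2.5,-8],[0,0,0],-1],[[0.3,-2.5,-8],[0,0,0],-1],[[0.3,-2.5,-8],[0,0,0],-1],[[0.3,-2.5,-8],[0,0,0],-1]]'
```

```text
clock: 15.82
position: [500.9, 447.0, 175.8]
ee_rot: [0.137, -0.694, 0.694, -0.137]
contact_force: [-0.1, -0.8, -2.0]
gripper_width: 49.2
```

```bash
python3 -m creep '[[[0.2,0,-1],[0,0,0],-1],[[0.2,0,-2.5],[0,0,0],-1],[[0.2,0,-2.5],[0,0,0],-1],[[0.2,0,-2.5],[0,0,0],-1]]'
python3 - <<'E'
from m import *
shot('scene','s12');v=V('s12')
cv2.imwrite('pics/s12c.png',cv2.cvtColor(cv2.resize(v.im[195:255,150:250],None,fx=7,fy=7,interpolation=cv2.INTER_CUBIC),cv2.COLOR_RGB2BGR))
E
```

```text
clock: 16.15
position: [501.0, 446.8, 173.1]
ee_rot: [0.137, -0.694, 0.694, -0.137]
contact_force: [1.0, -0.2, -2.7]
gripper_width: 49.2
```

View pics/s12c.png

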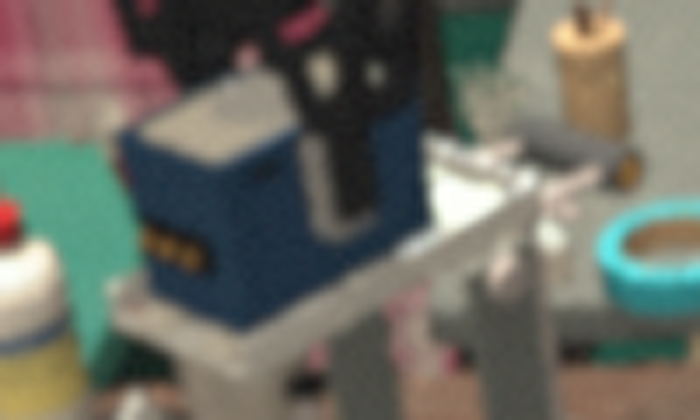

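```bash
python3 -m creep '[[[0,0,-0.5],[0,0,0],-1],[[0,0,-0.5],[0,0,0],1],[[0,0,-0.5],[0,0,0],1],[[0,0,-0.5],[0,0,0],1],[[0,0,-0.5],[0,0,0],1],[[0,0,5],[0,0,0],1],[[0,0,20],[0,0,0],1],[[0,0,50],[0,0,0],1],[[0,0,90],[0,0,0],1],[[0,0,120],[0,0,0],1],[[0,0,120],[0,0,0],1],[[0,0,120],[0,0,0],1]]'
python3 - <<'E'
from m import *
shot('scene','s13');shot('wrist','w13');v=V('s13')
cv2.imwrite('pics/s13c.png',cv2.cvtColor(cv2.resize(v.im[150:350,90:270],None,fx=3,fy=3,interpolation=cv2.INTER_CUBIC),cv2.COLOR_RGB2BGR))
E
```

```text
clock: 17.2
position: [501.7, 447.6, 296.9]
ee_rot: [-0.136, 0.695, -0.692, 0.139]
contact_force: [0.2, 0.2, -1.6]
gripper_width: 85.5
```

View pics/s13c.png

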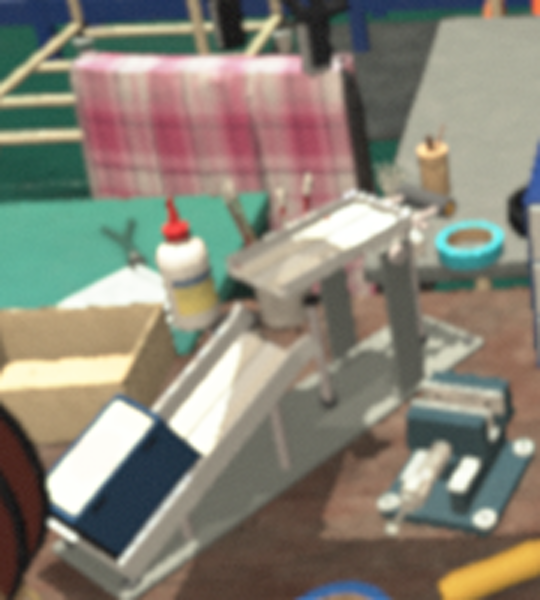

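View pics/w13.png

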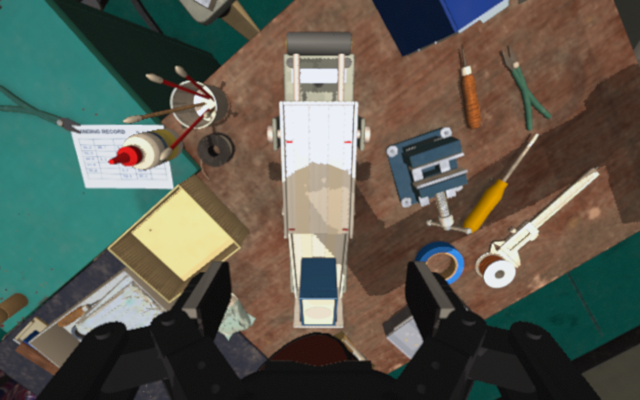

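```bash
python3 -m creep '[[[0,0,0],[0,0,0],1],[[0,0,0],[0,0,0],1],[[0,0,0],[0,0,0],1],[[0,0,0],[0,0,0],1],[[0,0,0],[0,0,0],1],[[0,0,0],[0,0,0],1]]'
python3 - <<'E'
from m import *
shot('top','t14');shot('scene','s14');a=V('s14').im.astype(int);b=V('s13').im.astype(int)
print('motion in lane crop',np.abs(a-b)[250:350,100:200].max(), np.abs(a-b)[250:350,100:200].mean())
v=V('t14');cv2.imwrite('pics/t14c.png',cv2.cvtColor(cv2.resize(v.im[130:280,100:460],None,fx=2.2,fy=2.2,interpolation=cv2.INTER_CUBIC),cv2.COLOR_RGB2BGR))
E
```

```text
clock: 17.8
position: [501.1, 446.9, 293.0]
ee_rot: [0.137, -0.694, 0.694, -0.137]
contact_force: [-0.4, -1.0, 0.3]
gripper_width: 85.4
motion in lane crop 34 1.2449333333333332
```

View pics/t14c.png

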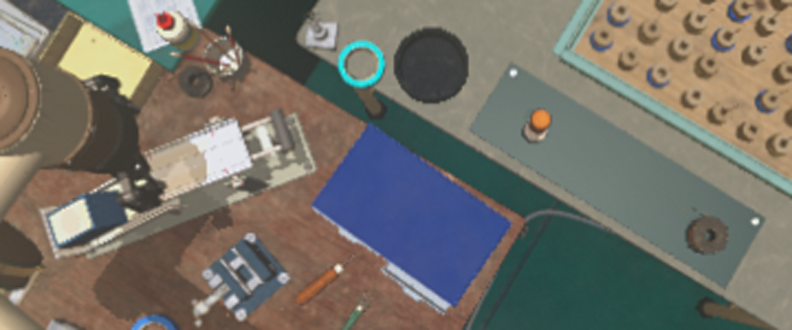

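```bash
python3 -c "
from bench import arm
arm.job_done();print(arm.read_state()['clock'])"
```

```text
the job is handed in; nothing more can be done
the job is handed in; nothing more can be done
```

The job is done and handed in at about 18 s of the 58 s allowed.

- **Cover:** I pushed it straight down with the press tool. It moved about 6 mm and then stopped hard, with up to roughly 24 N on the tool. The wrist camera then put the cover face at 65.0 mm (65.5 mm expected when home), and it looked flush in the rim.
- **Press tool:** It stands upright on the mat, within a couple of millimetres of where it started.
- **Case:** I set it on the tray between the red marks and let go just above the strips, about 1–2 mm by my estimate. The tray tipped under its weight, the case slid to the end stop, and the tray swung back level.
- **Last checks:** The final pictures showed the case at rest on the lane, the tool upright, the spool where it was, and the gripper clear of everything.

Two sources disagreed slightly. The overhead and wrist cameras differed by 2–3 mm on where the tray and tool were, and I went with the wrist camera. No check failed.

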